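# Press the ceramic reference disc home in its spring-loaded cell

## Robot

A 6-joint arm with a two-finger parallel gripper is mounted at the origin on a cart in front of the work surface, level with it; the furniture and walls round the work are solid. World frame = base frame: x ahead of the robot, y to its left, z up, the work surface at z = 0. Lengths are in mm, angles in rad, forces in N, time in s.
With the tool pointing down it reaches from about 400 to 925 mm from the base axis. Payload 12.5 kg.
Tool frame: the origin (TCP) lies midway between the tips of the shut fingers; the grasp point (between the pads) lies 19 mm behind it; z points along the fingers, y is the line along which they close (so a half turn about z gives the same grasp; the last joint's range is limited). The gripper opens to 95 mm and grips with 3 to 60 N. Pads are 20 mm wide; open, the fingers measure 119 mm over their backs; the gripper's body (75 mm by 180 mm) begins 59 mm behind the grasp point.
Start: joints at [-1.424, 0.491, 1.559, -0, 1.092, -0.106], TCP at [156.345, -605.147, 214.661] pointing down, gripper open.
Joint ranges: [-3.1, 3.1], [-0.84, 2.19], [0.05, 2.79], [-1.13, 4.28], [0.06, 2.93], [-2.69, 2.69]. Speed limits (rad/s): [2.22, 2.22, 2.79, 3.14, 3.14, 3.14].

## Interface

Orientations are given as [roll, pitch, yaw] about the fixed x, y, z axes, in that order (R = Rz(yaw) Ry(pitch) Rx(roll)).
In Python, from cell import * gives the robot as it stands.
- The arm moves only by the tool servo_tool, never from a script. Its argument "moves" is one flat list of numbers, 5 for each row, row after row: the shift along the world's x, y, z as a fraction of full scale, then the turn about the world's z as a fraction of full scale, then the opening, from 0 (shut) to 1 (fully open). A call has 1 to 12 rows; each row is the pose to reach, as a shift and turn from the pose commanded when the call began, turning the shorter way round; what a row does not reach only later rows make up. Full scale, the value 1, is 400 mm for a shift and 180 degrees for a turn. A row lasts 1/12 s, in which the tool goes at most 41.7 mm and 7.16 degrees, less where a joint would pass 70% of its speed; a pose out of reach is approached as far as the arm can. A call with a number of a shift or a turn outside -1 to 1 is refused whole. A call with a gripper value outside its range is refused whole. The fingers move at their own pace and stop on an object; the grip force is fixed at half the most. Time passes only in rows, so rows that repeat a pose let the fingers close. It gives the time, the measured TCP pose, the force, the opening and the grip force at its end, in the units of the state.
- state(): the state, without advancing time (a new reading comes with each control period).
- read_camera(name): name is "scene" or "top" or "wrist"; returns (picture, depth): 384x512x3 uint8, blue, green, red; 384x512 float32, mm along the optical axis (not along the pixel's ray), 0 where there is no reading.
- get_calibration(name): a dict with "K" (3x3 intrinsics, pixels), "R" (3x3) and "t" (3): a world point X has camera coordinates R X + t. Camera axes: x right, y down, z forward; pixel columns grow to the right and rows downward; lengths in mm; the calibration is good to about 2 mm. A picture is of the moment at which its call begins: read the wrist's pose just before it. get_calibration takes no time and is no camera call; for the wrist camera it gives the pose at the moment of the call.
- job_done(): hands the job in; it is judged then, once.
The state is a dict: "t": time; "joints": joint angles; "qvel": joint speeds; "tau": joint torques, N m; "eef_pos": TCP position; "tcp_rot": TCP orientation; "ft_force": force on the tool from outside, world axes, zero at the start; "moment": the same for the moment, N m; "opening": opening from 0.0 (shut) to 1.0 (fully open); "grip_force": force on a finger pad.
Only numpy, scipy, OpenCV 4.12 (cv2) and the standard library are available. Lean on these libraries where they do the work, as an engineer would, in place of code of your own. Each camera call takes 0.05 s, during which the arm holds its last target. There are 200 camera calls.

## Task

Clip the white ceramic reference disc into its round spring-loaded cell: hold the black pressing disc by its knob, set it flat on the middle of the ceramic and push slowly and squarely down, past the click of the three spring catches until the ceramic is level on its stop, and keep it there for about a second with a firm 15 to 20 N. Then lift the press away and stand it back in its shallow steel dish. The ceramic is brittle: never load it with more than 25 N, keep the gripper off it, and leave the two jars and the weighing boat where they are.

Things in the scene. Friction and masses are not known exactly. Their poses are not given: they have to be found in the camera images.
- cell: fixed round grey housing with a screwed flange (148 mm wide; body 128 mm wide, 52 mm high), bore 104 mm, open at the top. Three spring catches at 120 degrees run through upright slots in its wall, with black pull knobs outside, 87 mm from the axis at most and below 48 mm. Their bevelled steel noses inside leave a clear circle of 92 mm. Origin: centre of the underside, on the worktop; z up
- cell_mouth (a point): centre of the cell's open top, 52 mm above its origin. Below, hidden by the disc, a ring carries stop and catches and is screwed in differently in each cell: the catches snap over when the disc's underside is 20 to 28 mm above the cell's origin, and the rigid stop comes 2 mm lower (18 to 26 mm). Only the steep rise of the force after the click tells that the stop is reached
- ref_disc: loose flat white ceramic disc, 100 mm across, 8 mm thick, 130 to 210 g, brittle. Origin: centre of its underside; z is its axis. At the start it lies on three sprung lifters with its underside 46 mm above the cell's origin, its top 2 mm above the mouth. If the catches do not hold it, the lifters raise it again; clipped in, its underside stays 20 to 28 mm above the cell's origin
- press: loose black pressing disc (tamper), 120 g: foot 84 mm across, 7 mm thick, a low hub, and in its centre an upright round knob 16 mm across from 12 to 28 mm above the underside, to be gripped from above. Origin: centre of the underside, z up along the knob. Pushing the ceramic down with it takes 2 N, rising to 8 to 14 N before the catches snap over, then 4 to 8 N, then it meets the stop
- press_dish: fixed shallow round steel dish in which the press stands, 106 mm across, 8 mm high, inside 98 mm across with its floor 3 mm up. Origin: centre of its underside, on the worktop
- jar_green: sample jar with a green cap, 63 mm wide, 75 mm high, standing; origin at the centre of its underside. Leave alone
- jar_white: sample jar with a white cap, 63 mm wide, 75 mm high, standing; origin at the centre of its underside. Leave alone
- boat: small white weighing boat, 68 mm square, 10 mm high; origin at the centre of its underside. Leave alone
- burette_stand: fixed iron stand with a glass burette: a thin upright tube near x 0.49, y 0.04 from 0.28 m above the worktop upward; keep the arm clear of it. Origin at its foot
Mind the look-alikes: they are no part of the job. Of the things that look like the press, the larger one is meant.

How it is judged (in metres and radians):
On the way:
1. the press holds the ceramic disc level down on its stop with more than 12 N (contact force between catch_ring_c0 and ref_disc above 2 N and contact force between press and ref_disc above 12 N and angle between ref_disc's own z axis and vertical below 0.03 rad), for 0.5 s.
At the end, for the whole second after the job is handed in: the ceramic disc is held down level under all three catches (underside at most 31 mm above the cell's origin, tilt under 0.03 rad) and the press stands upright and still in its dish, within 12 mm of its middle (z of ref_disc in the frame of cell below 0.031 m and angle between ref_disc's own z axis and vertical below 0.03 rad and horizontal distance between ref_disc and cell below 0.005 m and linear speed of each of ref_disc, press below 0.02 m/s and horizontal distance between press and press_dish below 0.012 m and z of press in the frame of press_dish below 0.008 m and angle between press's own z axis and vertical below 0.06 rad); the robot touches nothing.
It fails at once if the ceramic disc is loaded with more than 25 N (contact force between press and ref_disc above 25 N).
It fails at once if the gripper or arm touches the ceramic disc (contact force between any of the arm, the fingers and ref_disc above 0.5 N).
It fails at once if a jar or the weighing boat is shifted by more than 15 mm (distance of any of jar_green, jar_white, boat from where it was at the start of the episode above 0.015 m).
It also fails if it takes over 62 s, if anything falls off the work surface, if the arm or the gripper's body presses on something with over 40 N, if the wrist force passes 120 N, or if a joint passes its speed limit or range.

## Working session

There is one attempt and no reset: what is moved stays moved. The work goes in short steps, Python scripts to look and compute and a tool call to move; the robot and the scene stay as the last step left them, time stands still between calls to the robot, and variables do not carry over. Pictures are saved under pics/ and viewed, at most 10 in all, crops included, and the job is handed in when it is done.

Besides the shell and the picture viewer there is one more tool, called after "Call:" as name(argument=value, ...) on one line, values as JSON. servo_tool: Moves the arm, as the interface text tells. Its arguments: {"type":"object","properties":{"moves":{"type":"array"}},"required":["moves"]}

```bash
mkdir -p pics; cat > h.py <<'E'
from cell import *
import numpy as np, cv2
def world(name,d,cal,u,v):
    K,R,t=[np.array(cal[k],float) for k in('K','R','t')]
    p=np.linalg.inv(K)@np.array([u,v,1.])*d
    return R.T@(p-t.ravel())
def cloud(d,cal):
    K,R,t=[np.array(cal[k],float) for k in('K','R','t')]
    v,u=np.mgrid[:d.shape[0],:d.shape[1]]
    P=np.stack([u,v,np.ones_like(u)],-1)@np.linalg.inv(K).T*d[...,None]
    W=(P-t.ravel())@R
    W[d==0]=np.nan
    return W
E
python3 - <<'E'
from h import *
print(state())
for n in('top','scene'):
    c=get_calibration(n);p,d=read_camera(n)
    cv2.imwrite(f'pics/{n}0.png',p);np.savez(f'{n}0.npz',p=p,d=d,**c)
    print(n,c,(d>0).mean())
E
```

```text
{'t': 0.0, 'joints': array([-1.42360958e+00,  4.91538567e-01,  1.55944948e+00, -5.01966999e-06,
        1.09169224e+00, -1.05597129e-01]), 'qvel': array([-0.00036406,  0.00023703,  0.00125161, -0.00057022,  0.00069473,
       -0.00056025]), 'tau': array([-3.83195729e-03, -6.12653518e+01, -2.58182091e+01,  6.91726618e-02,
        4.82538552e-02, -1.05310380e-04]), 'eef_pos': array([ 156.29950551, -604.89045199,  214.07477873]), 'tcp_rot': array([-3.14051061e+00, -1.10210549e-04,  2.52786128e-01]), 'ft_force': array([ 0.17772282, -1.52577843,  0.76978801]), 'moment': array([-0.02970075,  0.03234558,  0.00934227]), 'grip_force': 0.0, 'opening': 1.0008475321876877}
top {'K': array([[473.78331853,   0.        , 258.1648219 ],
       [  0.        , 473.78331853, 197.45199993],
       [  0.        ,   0.        ,   1.        ]]), 'R': array([[ 0.00761428, -0.99986714,  0.01441268],
       [-0.9952581 , -0.00897529, -0.09685427],
       [ 0.09697076, -0.01360686, -0.99519421]]), 't': array([ 121.14674208,  524.17228838, 1077.41396239])} 0.9957784016927084
scene {'K': array([[463.66079627,   0.        , 257.43406247],
       [  0.        , 463.66079627, 183.16781221],
       [  0.        ,   0.        ,   1.        ]]), 'R': array([[-0.7017225 , -0.71232903,  0.01314832],
       [-0.50086571,  0.48011509, -0.72015488],
       [ 0.50667452, -0.51193443, -0.69368874]]), 't': array([460.51394405, 260.53062455, 841.78146485])} 0.99627685546875
```

View pics/top0.png

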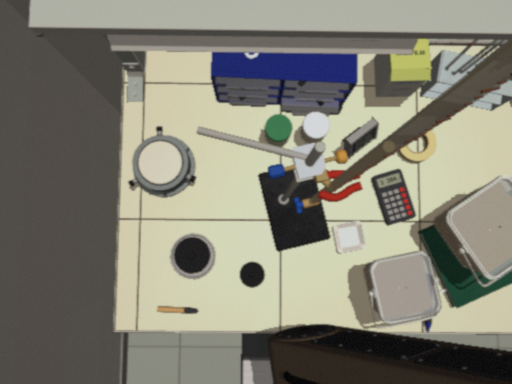

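View pics/scene0.png

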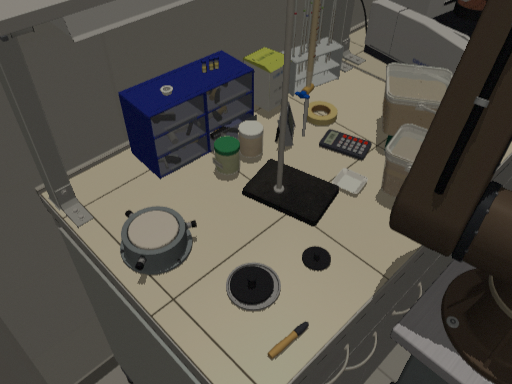

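The top view shows the large black press in its dish at (192,256). Its smaller look-alike is at (252,274), with no dish. The cell and white disc are at (161,164), the jars at (278,127) and (315,125), the boat at (348,237), and the burette stand at about (290,200). The scene view shows the same press at (252,285), look-alike at (316,258) and cell at (155,235). By the description (larger, in the dish), I choose (192,256) in the top view.

```bash
cat > meas.py <<'E'
from h import *
def circ(x,y):
    A=np.c_[2*x,2*y,np.ones_like(x)];s=np.linalg.lstsq(A,x*x+y*y,rcond=None)[0]
    return s[0],s[1],np.sqrt(s[2]+s[0]**2+s[1]**2)
def hull_c(P):
    q=P.astype(np.float32); (c,r)=cv2.minEnclosingCircle(q); return np.r_[c,r].round(1)
E
python3 - <<'E'
from meas import *
for n in('top','scene'):
    z=np.load(n+'0.npz');W=cloud(z['d'],z);g=z['p'].max(-1).astype(int);sat=g-z['p'].min(-1)
    for nm,(u,v) in {'press':((192,256),(252,285))[n=='scene'],'small':((252,274),(316,258))[n=='scene'],'disc':((161,164),(155,230))[n=='scene']}.items() if False else [(k,w[n=='scene']) for k,w in {'press':((192,256),(252,285)),'small':((252,274),(316,258)),'cell':((161,164),(155,230))}.items()]:
        w=W[v,u]; print(n,nm,w.round(1))
        m=np.hypot(W[...,0]-w[0],W[...,1]-w[1])<100
        Z=W[...,2]
        if nm!='cell':
            k=m&(g<60)&(Z<45); P=W[k]; print(' dark',k.sum(),hull_c(P[:,:2]),np.percentile(P[:,2],[2,50,98]).round(1))
            kk=m&(g<60)&(Z>20)&(Z<45); P=W[kk]
            if len(P): print(' knob',len(P),P.mean(0).round(1),np.percentile(P[:,2],[10,90]).round(1),hull_c(P[:,:2]))
        else:
            k=m&(Z>40)&(Z<65);P=W[k];print(' top',k.sum(),hull_c(P[:,:2]),np.median(P[:,2]).round(1))
            k=k&(g>110);k=k&(np.hypot(W[...,0]-w[0],W[...,1]-w[1])<60);P=W[k];print(' white',k.sum(),hull_c(P[:,:2]),P.mean(0).round(1))
    # table height check
    print(' table',np.nanmedian(W[225 if n=='top' else 320, 140:165 if n=='top' else 200,2]))
z=np.load('top0.npz');s=np.load('scene0.npz')
a=cv2.resize(z['p'][115:295,120:280],None,fx=3,fy=3);b=cv2.resize(s['p'][195:375,100:260+80],None,fx=3,fy=3)
h=540;cv2.imwrite('pics/crop.png',cv2.resize(np.hstack([a[:h],b[:h]]),None,fx=.65,fy=.65))
z=np.load('top0.npz');W=cloud(z['d'],z)
for u,v in[(278,127),(315,125),(348,237),(284,200),(315,150),(250,143),(290,60),(205,130),(325,160)]:print(u,v,W[v,u].round())
E
```

```text
top press [387.  275.4  31.5]
 dark 933 [389.  278.8  40.3] [ 6.4 10.7 31.8]
 knob 45 [389.3 277.7  31.4] [28.7 33.9] [389.3 277.9   8.3]
top small [346.6 138.3  19.9]
 dark 495 [374.  113.8  63.6] [ 1.4  6.2 28.8]
 knob 99 [406.6  83.5  25.7] [22.5 28.8] [382.1 106.   52.6]
top cell [594.8 347.4  53.4]
 top 2526 [599.3 349.5  86.6] 52.6
 white 1958 [595.3 347.8  59.9] [595.7 348.6  53. ]
 table -0.4708628964726359
scene press [382.7 284.2  17.2]
 dark 1373 [388.2 279.9  51.6] [ 5.4 11.3 31.9]
 knob 70 [387.2 281.2  30.4] [25.2 33.5] [388.5 280.3   9.4]
scene small [342.9 142.8   8.6]
 dark 679 [383.4 149.7  88.3] [ 2.7  6.3 27.9]
 knob 100 [402.9  87.2  24.6] [20.6 28.1] [378.8 109.2  51.9]
scene cell [592.9 350.5  53.2]
 top 2806 [598.2 352.1  86.7] 53.3
 white 1473 [600.1 351.2  52.7] [597.6 352.6  54.4]
 table -0.17728387114876404
278 127 [678.  83.  75.]
315 125 [683.  -0.  77.]
348 237 [433. -87.   3.]
284 200 [514.  68.  70.]
315 150 [517.  73. 622.]
250 143 [542. 143. 535.]
290 60 [791.  65. 183.]
205 130 [558. 200. 536.]
325 160 [522.  48. 531.]
```

View pics/crop.png

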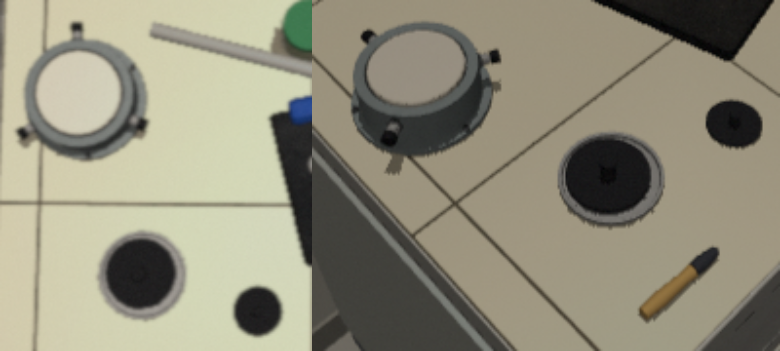

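The crop shows the press (big disc, central knob) in its dish and the small look-alike apart from it. Measured in two views: press at (388.5, 279.5), knob top 31, foot radius about 41. Cell at (597, 350), top 53. All of it agrees with the text. I'll swing round on a radius of about 405 mm, inside the burette tube.

Call:
servo_tool(moves=[0.02,0.04,0.1,0,0.6,0.44,0.93,0.11,0,0.6,0.44,0.93,0.11,0,0.6,0.44,0.93,0.11,0,0.6,0.44,0.93,0.11,0,0.6,0.44,0.93,0.11,0,0.6,0.44,0.93,0.11,0,0.6,0.44,0.93,0.11,0,0.6,0.44,0.93,0.11,0,0.6,0.44,0.93,0.11,0,0.6,0.44,0.93,0.11,0,0.6,0.44,0.93,0.11,0,0.6])

```text
t: 1.1
eef_pos: [333.1, -230.0, 258.8]
tcp_rot: [-3.141, -0.0, 0.256]
ft_force: [0.4, -0.7, 0.2]
opening: 0.599
grip_force: 0.0
```

Call:
servo_tool(moves=[0.0475,0.0775,0,0,0.6,0.0875,0.155,0,0,0.6,0.1225,0.235,0,0,0.6,0.1475,0.32,0,0,0.6,0.1675,0.4075,0,0,0.6,0.1775,0.495,0,0,0.6,0.1825,0.5825,0,0,0.6,0.1775,0.67,0,0,0.6,0.1675,0.7575,0,0,0.6,0.1475,0.845,0,0,0.6,0.1225,0.93,0,0,0.6,0.09,0.995,0,0,0.6])

```text
t: 2.1
eef_pos: [368.2, 166.5, 258.5]
tcp_rot: [3.142, -0.0, 0.253]
ft_force: [0.2, -1.2, 0.0]
opening: 0.604
grip_force: 0.0
```

Call:
servo_tool(moves=[0.05,0.28,0,0,0.6,0.05,0.28,-0.1,0,0.6,0.05,0.28,-0.2,0,0.6,0.05,0.28,-0.2,0,0.6,0.05,0.28,-0.2,0,0.6,0.05,0.28,-0.2,0,0.6,0.05,0.28,-0.2,0,0.6])

```text
t: 2.68
eef_pos: [388.9, 276.2, 179.6]
tcp_rot: [3.141, -0.001, 0.252]
ft_force: [0.5, 0.1, 0.1]
opening: 0.604
grip_force: 0.0
```

```bash
python3 - <<'E'
from meas import *
s=state();print(s['eef_pos'],s['tcp_rot'],s['ft_force'],s['joints'].round(2))
c=get_calibration('wrist');p,d=read_camera('wrist')
cv2.imwrite('pics/w1.png',p);np.savez('w1.npz',p=p,d=d,**c)
W=cloud(d,c);print('cam',-np.array(c['R']).T@np.array(c['t']).ravel())
for z0,z1 in((25,40),(13,20),(7,13)):
    k=(np.hypot(W[...,0]-388,W[...,1]-279)<70)&(W[...,2]>z0)&(W[...,2]<z1)&(p.max(-1)<70)
    P=W[k]; print(z0,k.sum(),hull_c(P[:,:2]) if k.any() else 0,P.mean(0),np.median(P[:,2]))
E
```

```text
[388.85675815 276.19040893 179.58325006] [ 3.14147230e+00 -5.41805111e-04  2.52395467e-01] [0.53552943 0.12195348 0.14958793] [ 0.48  0.33  1.95 -0.    0.86  1.8 ]
cam [457.04676515 293.31676871 350.03624967]
25 202 [389.4 279.8   8.5] [390.0344775  279.84452308  32.10798454] 32.34738922242953
13 85 [390.3 279.7  40.7] [391.92114072 279.17128421  13.39819312] 13.20396073382612
7 3667 [389.1 279.6  41.8] [390.32804491 280.13753677  11.43978486] 11.45161224432831
```

View pics/w1.png

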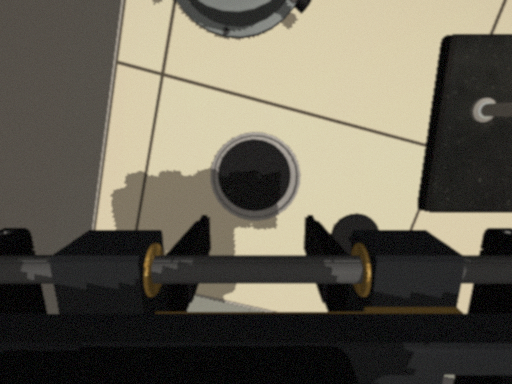

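The wrist view shows the press at (255,175), centred between the fingers. It measures (389.2, 279.7), knob top 32, which agrees with the other views. Descending.

Call:
servo_tool(moves=[0.001,0.009,-0.1,0,0.6,0.001,0.009,-0.2,0,0.6,0.001,0.009,-0.3,0,0.6,0.001,0.009,-0.35,0,0.6,0.001,0.009,-0.37,0,0.6,0.001,0.009,-0.39,0,0.6,0.001,0.009,-0.39,0,0.6,0.001,0.009,-0.39,0,0.5,0.001,0.009,-0.39,0,0.5])

```text
t: 3.48
eef_pos: [389.5, 280.7, 24.1]
tcp_rot: [-3.141, -0.002, 0.253]
ft_force: [-0.3, 0.1, 1.0]
opening: 0.526
grip_force: 0.0
```

```bash
python3 - <<'E'
from h import *
s=state();print(s['eef_pos'],s['tcp_rot'],s['ft_force'],s['moment'])
E
```

```text
[389.51249909 280.71539384  24.11641318] [-3.14109905e+00 -2.46104920e-03  2.52623323e-01] [-0.33004851  0.08855875  0.97618007] [-0.01181255  0.00800515 -0.00231008]
```

Call:
servo_tool(moves=[0,-0.002,-0.01,0,0.5,0,-0.002,-0.016,0,0.5,0,-0.002,-0.016,0,0.3,0,-0.002,-0.016,0,0.2,0,-0.002,-0.016,0,0,0,-0.002,-0.016,0,0,0,-0.002,-0.016,0,0,0,-0.002,-0.016,0,0,0,-0.002,-0.016,0,0,0,-0.002,-0.016,0,0,0,-0.002,-0.016,0,0,0,-0.002,-0.016,0,0])

```text
t: 4.48
eef_pos: [388.7, 279.7, 16.3]
tcp_rot: [3.142, -0.0, 0.253]
ft_force: [0.5, 0.1, 1.4]
opening: 0.158
grip_force: 30.0
```

Call:
servo_tool(moves=[0,0,0.02,0,0,0,0,0.05,0,0,0,0,0.12,0,0,0,0,0.22,0,0,0.04,0.03,0.3,0,0,0.1,0.06,0.325,0,0,0.18,0.1,0.325,0,0,0.25,0.1,0.325,0,0,0.275,0.1,0.325,0,0,0.275,0.1,0.325,0,0,0.275,0.1,0.325,0,0])

```text
t: 5.4
eef_pos: [497.9, 319.1, 145.9]
tcp_rot: [3.141, 0.002, 0.252]
ft_force: [-0.7, -0.2, -2.0]
opening: 0.161
grip_force: 30.0
```

```bash
python3 - <<'E'
from meas import *
s=state();print(s['eef_pos'],s['tcp_rot'],s['ft_force'],s['opening'],s['grip_force'])
c=get_calibration('wrist');p,d=read_camera('wrist')
cv2.imwrite('pics/w2.png',p);np.savez('w2.npz',p=p,d=d,**c)
W=cloud(d,c);print('cam',-np.array(c['R']).T@np.array(c['t']).ravel())
r=np.hypot(W[...,0]-597,W[...,1]-350);Z=W[...,2];g=p.max(-1)
k=(r<58)&(Z>48)&(Z<62)&(g>130);P=W[k];print('white',k.sum(),hull_c(P[:,:2]),P.mean(0))
k=(r<70)&(Z>46)&(Z<62);P=W[k];print('top',k.sum(),hull_c(P[:,:2]),np.median(P[:,2]))
E
```

```text
[497.89590183 319.11385028 145.89834499] [3.14119337e+00 1.70833492e-03 2.52172260e-01] [-0.67460026 -0.15867903 -2.04825433] 0.16107134634682738 29.999679804313928
cam [566.46380297 336.3601565  316.22486031]
white 14849 [597. 350.  58.] [598.20818435 350.50508831  54.0043249 ]
top 18326 [597.2 350.8  65.4] 53.884162674284504
```

View pics/w2.png

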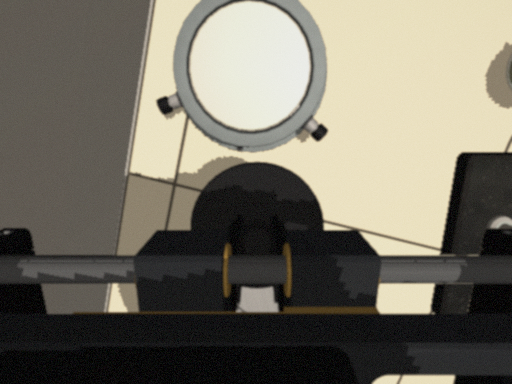

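The wrist view shows the press held upright at about (257,222), with the ceramic at (251,66). I'll fit the white disc's edge exactly and the press foot's level too.

```bash
python3 - <<'E'
from meas import *
z=np.load('w2.npz');p=z['p'];W=cloud(z['d'],z);g=p.min(-1)
m=(g>185).astype(np.uint8);n,l,st,ce=cv2.connectedComponentsWithStats(m)
i=l[66,251];print(st[i])
c=max(cv2.findContours((l==i).astype(np.uint8),0,1)[0],key=cv2.contourArea);e=cv2.fitEllipse(c);print(e)
K,R,t=z['K'],z['R'],z['t']
def atz(u,v,h):
    C=-R.T@t;r=R.T@np.linalg.inv(K)@np.r_[u,v,1];return C+r*(h-C[2])/r[2]
print('disc',atz(*e[0],54),'diam',np.array(e[1])*262/K[0,0])
# foot of held press
k=(np.hypot(W[...,0]-498,W[...,1]-319)<60)&(W[...,2]>120)&(W[...,2]<150)&(p.max(-1)<80)
k[:160]=0;P=W[k];
A=np.c_[P[:,:2],np.ones(len(P))];s=np.linalg.lstsq(A,P[:,2],rcond=None)[0];print('plane',s,np.median(P[:,2]),k.sum())
v,u=np.where(k);pts=np.array([[uu,v[u==uu].min()] for uu in range(200,315)])
X=np.array([atz(*q,np.median(P[:,2])) for q in pts]);print('foot circle',circ(X[:,0],X[:,1]))
E
```

```text
[  191     2   119   127 11852]
((249.77700805664062, 65.12044525146484), (117.8160400390625, 126.19256591796875), 177.29087829589844)
disc [602.3006149  351.43664193  54.        ] diam [103.07558074 110.40408431]
plane [-1.51505053e-02 -2.30160260e-03  1.49702436e+02] 141.02881161718955 6783
foot circle (np.float64(500.4564163433513), np.float64(319.8496163957588), np.float64(40.182394099608864))
```

```bash
python3 - <<'E'
from meas import *
from scipy.optimize import least_squares
def fit(f,seed,lo,hi,h,off,rmin,sign):
    z=np.load(f);g=cv2.GaussianBlur(cv2.cvtColor(z['p'],cv2.COLOR_BGR2GRAY),(0,0),1).astype(np.float32)
    K,R,t=z['K'],z['R'],z['t'];rr=np.arange(lo,hi,.25);X=[]
    for a in np.linspace(0,2*np.pi,180,endpoint=False):
        P=np.c_[seed[0]+rr*np.cos(a),seed[1]+rr*np.sin(a),np.full(len(rr),h)]@R.T+t
        q=P@K.T;q=(q[:,:2]/q[:,2:]).astype(np.float32)
        if q.min()<1 or q[:,1].max()>382: continue
        s=cv2.remap(g,q[:,0].reshape(1,-1),q[:,1].reshape(1,-1),cv2.INTER_LINEAR)[0]
        d=np.gradient(s);i=np.argmin(d*sign);
        if abs(d[i])>1: X.append(seed+rr[i]*np.array([np.cos(a),np.sin(a)]))
    X=np.array(X);r=least_squares(lambda v:np.hypot(*(X-v[:2]).T)-v[2],[*seed,(lo+hi)/2],loss='soft_l1')
    print(f,len(X),r.x.round(1),np.median(abs(r.fun)).round(2))
for f in('w2.npz','top0.npz','scene0.npz'):
    fit(f,np.array([598,350.5]),43,56,54,0,0,1)
    fit(f,np.array([598,350.5]),57,70,52,0,0,-1)
E
```

```text
w2.npz 156 [599.8 351.   49.3] 0.15
w2.npz 137 [596.4 350.   64.3] 0.52
top0.npz 180 [599.4 350.3  48.4] 0.38
top0.npz 169 [596.4 347.8  67.3] 0.95
scene0.npz 180 [598.8 351.4  48.8] 0.41
scene0.npz 116 [595.8 352.5  65.8] 1.11
```

Call:
servo_tool(moves=[0.08,0.03,0,0,0,0.17,0.06,0,0,0,0.251,0.079,0,0,0,0.251,0.079,-0.05,0,0,0.251,0.079,-0.1,0,0,0.251,0.079,-0.14,0,0,0.251,0.079,-0.165,0,0,0.251,0.079,-0.18,0,0,0.251,0.079,-0.18,0,0,0.251,0.079,-0.18,0,0,0.251,0.079,-0.18,0,0])

```text
t: 6.37
eef_pos: [599.4, 351.5, 75.5]
tcp_rot: [-3.141, -0.002, 0.253]
ft_force: [0.6, 0.9, -0.4]
opening: 0.152
grip_force: 30.0
```

```bash
python3 - <<'E'
from h import *
for i in range(4):
    s=state();print(s['eef_pos'].round(1),s['tcp_rot'].round(4),s['ft_force'].round(2),s['moment'].round(2))
    if i<3: p,d=read_camera(('wrist','scene','wrist')[i]); cv2.imwrite('pics/a%d.png'%i,p[100:340,50:350] if i==1 else p)
E
```

```text
[599.4 351.5  75.5] [-3.1414e+00 -1.5000e-03  2.5290e-01] [ 0.6   0.86 -0.4 ] [ 0.06 -0.04  0.06]
[599.4 351.5  75.5] [-3.1414e+00 -1.6000e-03  2.5290e-01] [ 0.01 -0.   -1.49] [-0.01 -0.05  0.  ]
[599.4 351.4  75.3] [-3.1414e+00 -1.5000e-03  2.5280e-01] [-0.23 -0.64 -1.29] [0.01 0.03 0.09]
[599.4 351.4  75.2] [-3.1414e+00 -1.3000e-03  2.5280e-01] [ 0.37 -0.24 -1.08] [-0.02  0.03  0.04]
```

View pics/a1.png

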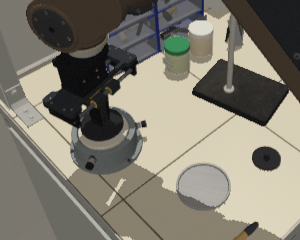

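The scene crop shows the press held over the centre of the cell at (103,125), with the dish empty at (203,185). I'm starting a slow descent. The hanging bias is about −1.1 N.

Call:
servo_tool(moves=[0,0,-0.0025,0,0,0,0,-0.005,0,0,0,0,-0.0075,0,0,0,0,-0.01,0,0,0,0,-0.0125,0,0,0,0,-0.015,0,0,0,0,-0.0175,0,0,0,0,-0.02,0,0,0,0,-0.02,0,0,0,0,-0.02,0,0])

```text
t: 7.35
eef_pos: [599.2, 351.3, 66.3]
tcp_rot: [3.142, -0.0, 0.253]
ft_force: [-0.7, -0.2, -0.0]
opening: 0.16
grip_force: 30.0
```

Call:
servo_tool(moves=[0,0,-0.001,0,0,0,0,-0.002,0,0,0,0,-0.003,0,0,0,0,-0.004,0,0,0,0,-0.005,0,0,0,0,-0.006,0,0,0,0,-0.007,0,0,0,0,-0.008,0,0,0,0,-0.008,0,0])

```text
t: 8.1
eef_pos: [599.1, 351.3, 63.0]
tcp_rot: [3.142, 0.0, 0.253]
ft_force: [-0.2, 0.5, 0.3]
opening: 0.151
grip_force: 30.0
```

Call:
servo_tool(moves=[0,0,-0.002,0,0,0,0,-0.004,0,0,0,0,-0.006,0,0,0,0,-0.008,0,0,0,0,-0.01,0,0,0,0,-0.012,0,0,0,0,-0.014,0,0,0,0,-0.016,0,0,0,0,-0.016,0,0,0,0,-0.016,0,0])

```text
t: 8.93
eef_pos: [599.7, 351.5, 57.7]
tcp_rot: [-3.141, -0.002, 0.253]
ft_force: [-0.4, 0.3, 8.2]
opening: 0.156
grip_force: 30.0
```

Call:
servo_tool(moves=[0,0,-0.001,0,0,0,0,-0.002,0,0,0,0,-0.003,0,0,0,0,-0.004,0,0,0,0,-0.005,0,0,0,0,-0.006,0,0,0,0,-0.007,0,0,0,0,-0.008,0,0,0,0,-0.008,0,0])

```text
t: 9.68
eef_pos: [600.5, 351.6, 55.0]
tcp_rot: [-3.141, -0.004, 0.253]
ft_force: [1.4, -0.1, 9.6]
opening: 0.157
grip_force: 30.0
```

Call:
servo_tool(moves=[0,0,-0.001,0,0,0,0,-0.002,0,0,0,0,-0.003,0,0,0,0,-0.004,0,0,0,0,-0.004,0,0])

```text
t: 10.1
eef_pos: [600.0, 351.9, 53.0]
tcp_rot: [-3.141, -0.003, 0.253]
ft_force: [0.6, 1.7, 5.8]
opening: 0.155
grip_force: 30.0
```

Call:
servo_tool(moves=[0,0,-0.001,0,0,0,0,-0.002,0,0,0,0,-0.003,0,0,0,0,-0.003,0,0])

```text
t: 10.43
eef_pos: [599.2, 351.3, 50.8]
tcp_rot: [-3.142, -0.0, 0.253]
ft_force: [-0.8, 0.4, 4.6]
opening: 0.154
grip_force: 30.0
```

The force peaked near 11 N and then dropped, which looks like the click. Now small steps to the stop.

Call:
servo_tool(moves=[0,0,-0.0005,0,0,0,0,-0.001,0,0,0,0,-0.001,0,0])

```text
t: 10.68
eef_pos: [599.3, 351.3, 50.4]
tcp_rot: [-3.142, -0.0, 0.253]
ft_force: [-0.2, -0.2, 4.9]
opening: 0.153
grip_force: 30.0
```

Call:
servo_tool(moves=[0,0,-0.0005,0,0,0,0,-0.001,0,0,0,0,-0.001,0,0])

```text
t: 10.93
eef_pos: [599.3, 351.3, 50.1]
tcp_rot: [-3.142, -0.001, 0.253]
ft_force: [-0.1, -0.4, 5.4]
opening: 0.155
grip_force: 30.0
```

Call:
servo_tool(moves=[0,0,-0.0005,0,0,0,0,-0.001,0,0,0,0,-0.001,0,0])

```text
t: 11.18
eef_pos: [599.3, 351.4, 49.7]
tcp_rot: [-3.142, -0.001, 0.253]
ft_force: [-0.3, -1.3, 4.7]
opening: 0.159
grip_force: 30.0
```

Call:
servo_tool(moves=[0,0,-0.0005,0,0,0,0,-0.001,0,0,0,0,-0.001,0,0])

```text
t: 11.43
eef_pos: [599.3, 351.3, 49.3]
tcp_rot: [-3.142, -0.001, 0.253]
ft_force: [0.7, 0.3, 4.9]
opening: 0.162
grip_force: 30.0
```

Call:
servo_tool(moves=[0,0,-0.0005,0,0,0,0,-0.001,0,0,0,0,-0.001,0,0])

```text
t: 11.68
eef_pos: [599.3, 351.3, 48.9]
tcp_rot: [-3.142, -0.001, 0.253]
ft_force: [-0.2, -0.4, 4.8]
opening: 0.156
grip_force: 30.0
```

Call:
servo_tool(moves=[0,0,-0.0005,0,0,0,0,-0.001,0,0,0,0,-0.001,0,0])

```text
t: 11.93
eef_pos: [599.3, 351.4, 48.5]
tcp_rot: [-3.142, -0.001, 0.253]
ft_force: [-0.5, -0.6, 6.2]
opening: 0.154
grip_force: 30.0
```

Call:
servo_tool(moves=[0,0,-0.0005,0,0,0,0,-0.001,0,0,0,0,-0.001,0,0])

```text
t: 12.18
eef_pos: [599.3, 351.4, 48.1]
tcp_rot: [-3.142, -0.001, 0.253]
ft_force: [0.0, -0.7, 5.4]
opening: 0.158
grip_force: 30.0
```

Call:
servo_tool(moves=[0,0,-0.0005,0,0,0,0,-0.001,0,0,0,0,-0.0015,0,0,0,0,-0.0015,0,0])

```text
t: 12.52
eef_pos: [599.3, 351.4, 47.5]
tcp_rot: [-3.142, -0.001, 0.253]
ft_force: [-0.4, -0.4, 4.8]
opening: 0.155
grip_force: 30.0
```

Call:
servo_tool(moves=[0,0,-0.0005,0,0,0,0,-0.001,0,0,0,0,-0.0015,0,0,0,0,-0.0015,0,0])

```text
t: 12.85
eef_pos: [599.4, 351.4, 47.0]
tcp_rot: [-3.142, -0.001, 0.253]
ft_force: [0.3, 0.4, 6.0]
opening: 0.157
grip_force: 30.0
```

Call:
servo_tool(moves=[0,0,-0.0005,0,0,0,0,-0.001,0,0,0,0,-0.001,0,0])

```text
t: 13.1
eef_pos: [599.5, 351.4, 46.5]
tcp_rot: [-3.142, -0.001, 0.253]
ft_force: [0.8, -0.1, 6.1]
opening: 0.156
grip_force: 30.0
```

Call:
servo_tool(moves=[0,0,-0.0005,0,0,0,0,-0.001,0,0,0,0,-0.001,0,0])

```text
t: 13.35
eef_pos: [599.2, 351.3, 45.8]
tcp_rot: [-3.142, -0.0, 0.253]
ft_force: [-0.3, 0.3, 3.6]
opening: 0.16
grip_force: 30.0
```

Call:
servo_tool(moves=[0,0,-0.0005,0,0,0,0,-0.001,0,0,0,0,-0.001,0,0])

```text
t: 13.6
eef_pos: [599.1, 351.3, 45.4]
tcp_rot: [3.142, 0.0, 0.253]
ft_force: [0.2, -0.2, 3.7]
opening: 0.154
grip_force: 30.0
```

Call:
servo_tool(moves=[0,0,-0.0005,0,0,0,0,-0.001,0,0,0,0,-0.001,0,0])

```text
t: 13.85
eef_pos: [599.1, 351.3, 45.0]
tcp_rot: [3.142, 0.0, 0.253]
ft_force: [-0.4, 0.5, 4.7]
opening: 0.159
grip_force: 30.0
```

There was a second, real drop at 46. The stop should come about 2 mm lower.

Call:
servo_tool(moves=[0,0,-0.0005,0,0,0,0,-0.001,0,0,0,0,-0.001,0,0])

```text
t: 14.1
eef_pos: [599.1, 351.3, 44.6]
tcp_rot: [3.142, 0.0, 0.253]
ft_force: [1.0, -0.7, 4.1]
opening: 0.153
grip_force: 30.0
```

Call:
servo_tool(moves=[0,0,-0.0005,0,0,0,0,-0.001,0,0,0,0,-0.001,0,0])

```text
t: 14.35
eef_pos: [599.2, 351.3, 44.3]
tcp_rot: [3.142, -0.0, 0.253]
ft_force: [0.4, 0.7, 4.0]
opening: 0.158
grip_force: 30.0
```

Call:
servo_tool(moves=[0,0,-0.0005,0,0,0,0,-0.001,0,0,0,0,-0.001,0,0])

```text
t: 14.6
eef_pos: [599.2, 351.3, 44.2]
tcp_rot: [-3.142, -0.0, 0.253]
ft_force: [-0.8, 0.1, 7.5]
opening: 0.155
grip_force: 30.0
```

Call:
servo_tool(moves=[0,0,-0.0005,0,0,0,0,-0.001,0,0,0,0,-0.001,0,0])

```text
t: 14.85
eef_pos: [599.2, 351.4, 44.2]
tcp_rot: [-3.142, -0.001, 0.253]
ft_force: [-1.2, 0.5, 8.4]
opening: 0.156
grip_force: 30.0
```

Call:
servo_tool(moves=[0,0,-0.0005,0,0,0,0,-0.001,0,0,0,0,-0.001,0,0])

```text
t: 15.1
eef_pos: [599.3, 351.4, 44.2]
tcp_rot: [-3.142, -0.001, 0.253]
ft_force: [-2.9, -0.5, 12.1]
opening: 0.157
grip_force: 30.0
```

Call:
servo_tool(moves=[0,0,-0.0005,0,0,0,0,-0.001,0,0,0,0,-0.001,0,0])

```text
t: 15.35
eef_pos: [599.3, 351.4, 44.1]
tcp_rot: [-3.141, -0.001, 0.253]
ft_force: [-3.6, -1.3, 15.9]
opening: 0.154
grip_force: 30.0
```

Call:
servo_tool(moves=[0,0,0,0,0,0,0,0,0,0,0,0,0,0,0,0,0,0,0,0,0,0,0,0,0])

```text
t: 15.77
eef_pos: [599.3, 351.4, 44.1]
tcp_rot: [-3.142, -0.001, 0.253]
ft_force: [-3.8, -0.6, 15.3]
opening: 0.156
grip_force: 30.0
```

Call:
servo_tool(moves=[0,0,0,0,0,0,0,0,0,0,0,0,0,0,0,0,0,0,0,0,0,0,0,0,0,0,0,0,0,0,0,0,0,0,0,0,0,0,0,0])

```text
t: 16.43
eef_pos: [599.3, 351.4, 44.1]
tcp_rot: [-3.141, -0.001, 0.253]
ft_force: [-2.9, -1.2, 15.3]
opening: 0.157
grip_force: 30.0
```

Call:
servo_tool(moves=[0,0,0.003,0,0,0,0,0.006,0,0,0,0,0.015,0,0,0,0,0.03,0,0,0,0,0.06,0,0,0,0,0.12,0,0,0,0,0.2,0,0,0,0,0.26,0,0,-0.08,-0.03,0.26,0,0,-0.17,-0.06,0.26,0,0,-0.25,-0.08,0.26,0,0,-0.25,-0.08,0.26,0,0])

```text
t: 17.43
eef_pos: [493.6, 317.7, 147.4]
tcp_rot: [3.141, 0.004, 0.254]
ft_force: [0.7, 0.9, -0.1]
opening: 0.156
grip_force: 30.0
```

```bash
python3 - <<'E'
from meas import *
s=state();print(s['eef_pos'],s['ft_force'])
c=get_calibration('wrist');p,d=read_camera('wrist')
cv2.imwrite('pics/w3.png',p);np.savez('w3.npz',p=p,d=d,**c)
W=cloud(d,c);k=np.hypot(W[...,0]-598.5,W[...,1]-351)<36
k&=np.isfinite(W[...,2]);P=W[k];A=np.c_[P[:,:2]-[598.5,351],np.ones(len(P))];print(np.linalg.lstsq(A,P[:,2],rcond=None)[0],len(P))
for nm,(x,y) in{'g':(678,83),'boat':(433,-87)}.items():
    pass
E
```

```text
[493.62280734 317.65848422 147.40465422] [ 0.69975893  0.94668321 -0.08830809]
[-8.06863876e-04 -4.12123182e-04  3.33597714e+01] 5551
```

View pics/w3.png

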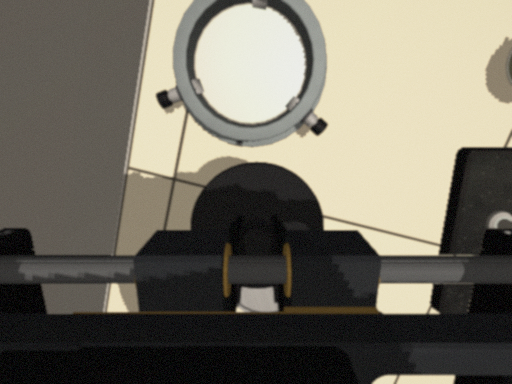

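The wrist view shows the ceramic at (250,63) held under all three noses, level, with its top at 33.4 mm (underside 25 mm). Now the press goes back to the dish at its pick-up place.

Call:
servo_tool(moves=[-0.09,-0.03,0,0,0,-0.18,-0.065,0,0,0,-0.276,-0.099,0,0,0,-0.276,-0.099,-0.05,0,0,-0.276,-0.099,-0.12,0,0,-0.276,-0.099,-0.2,0,0,-0.276,-0.099,-0.26,0,0,-0.276,-0.099,-0.29,0,0,-0.276,-0.099,-0.305,0,0,-0.276,-0.099,-0.315,0,0,-0.276,-0.099,-0.315,0,0,-0.276,-0.099,-0.315,0,0])

```text
t: 18.48
eef_pos: [389.3, 279.9, 21.3]
tcp_rot: [-3.141, -0.001, 0.253]
ft_force: [-0.2, 0.1, -0.4]
opening: 0.156
grip_force: 30.0
```

Call:
servo_tool(moves=[0,0,-0.0025,0,0,0,0,-0.005,0,0,0,0,-0.0075,0,0,0,0,-0.01,0,0,0,0,-0.01,0,0])

```text
t: 18.9
eef_pos: [388.8, 279.6, 16.7]
tcp_rot: [3.142, -0.0, 0.253]
ft_force: [0.2, -0.1, -1.5]
opening: 0.158
grip_force: 30.0
```

Not touching yet (−1.5 N), so I'll go on down gently.

Call:
servo_tool(moves=[0,0,-0.001,0,0,0,0,-0.002,0,0,0,0,-0.003,0,0,0,0,-0.004,0,0,0,0,-0.004,0,0,0,0,-0.004,0,0])

```text
t: 19.4
eef_pos: [388.8, 279.7, 16.1]
tcp_rot: [-3.141, -0.001, 0.253]
ft_force: [-3.7, -1.2, 18.3]
opening: 0.157
grip_force: 30.0
```

Call:
servo_tool(moves=[0,0,-0.001,0,0,0,0,-0.002,0,0,0,0,-0.002,0,0,0,0,-0.002,0,0])

```text
t: 19.73
eef_pos: [388.9, 279.8, 16.0]
tcp_rot: [-3.141, -0.002, 0.253]
ft_force: [-6.0, -3.7, 30.6]
opening: 0.159
grip_force: 30.0
```

It's on the dish floor. Back off to a light load, then open.

Call:
servo_tool(moves=[0,0,0.002,0,0,0,0,0.004,0,0,0,0,0.005,0,0,0,0,0.005,0,0])

```text
t: 20.07
eef_pos: [388.8, 279.7, 16.3]
tcp_rot: [3.142, -0.0, 0.253]
ft_force: [-1.9, 1.3, 2.8]
opening: 0.157
grip_force: 30.0
```

Call:
servo_tool(moves=[0,0,0,0,0.2,0,0,0,0,0.3,0,0,0,0,0.5,0,0,0,0,0.5,0,0,0,0,0.5,0,0,0,0,0.5,0,0,0.02,0,0.5,0,0,0.08,0,0.5,0,0,0.18,0,0.5,0,0,0.3,0,0.5,0,0,0.4,0,0.5,0,0,0.4,0,0.5])

```text
t: 21.07
eef_pos: [390.5, 280.7, 183.0]
tcp_rot: [-3.139, -0.009, 0.253]
ft_force: [-0.3, 0.0, 0.9]
opening: 0.501
grip_force: 0.0
```

```bash
python3 - <<'E'
from meas import *
s=state();print(s['eef_pos'],s['ft_force'],s['opening'])
c=get_calibration('wrist');p,d=read_camera('wrist')
cv2.imwrite('pics/w4.png',p);W=cloud(d,c)
k=(np.hypot(W[...,0]-389,W[...,1]-280)<70)&(W[...,2]>5)&(W[...,2]<40)&(p.max(-1)<70)
P=W[k];print(hull_c(P[:,:2]),np.percentile(P[:,2],[5,50,99]))
k&=(W[...,2]>25);P=W[k];print('knob',P.mean(0))
W=cloud(*((lambda q:(q[1],get_calibration('top')))(read_camera('top'))))
for n,(u,v) in{'g':(278,127),'w':(315,125),'b':(348,237)}.items():print(n,W[v,u].round())
E
```

```text
[390.47650839 280.681922   183.03211053] [-0.31299929  0.04426298  0.90217327] 0.5006361602877709
[385.9 282.3  45.4] [10.28540908 11.53404385 32.87449783]
knob [389.92160503 280.12627902  32.01403956]
g [678.  83.  75.]
w [683.  -0.  77.]
b [433. -88.   0.]
```

View pics/w4.png

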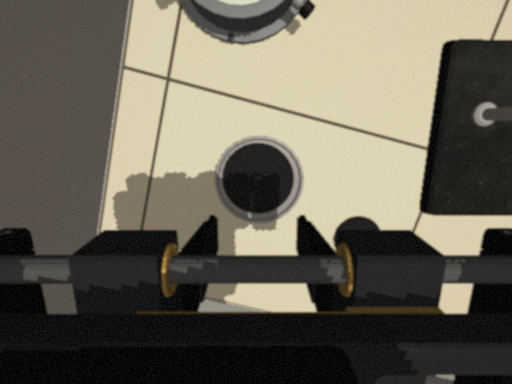

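The wrist view shows the press flat and centred in its dish at (258,178), with the jars and boat unmoved and the arm clear.

```bash
python3 -c "
from cell import *
print(job_done())"
```

```text
the job is handed in; nothing more can be done
None
```

I handed the job in at about 21 s: the ceramic is clipped level under all three catches after about a second at roughly 16 N on its stop, the press stands centred in its dish, the jars and boat have not moved, and no verdict was returned.

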